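Offer up the altimeter bezel over its studs

ROBOT

A 6-joint arm with a two-finger parallel gripper is mounted at the origin on the work surface. World frame = base frame: x ahead of the robot, y to its left, z up, the work surface at z = 0. Lengths are in m, angles in rad, forces in N, time in s.
With the tool pointing down it reaches from about 0.325 to 0.9 m from the base axis. Payload 3.5 kg.
Tool frame: the origin (TCP) lies midway between the tips of the shut fingers; the grasp point (between the pads) lies 19 mm behind it; z points along the fingers, y is the line along which they close (so a half turn about z gives the same grasp; the last joint's range is limited). The gripper opens to 85 mm and grips with 20 to 120 N. Pads are 22 mm wide; open, the fingers measure 114 mm over their backs; the gripper's body (76 mm by 85 mm) begins 54 mm behind the grasp point. The pads swing forward as they close: fully open they stand 13 mm farther back than shut.
Start: joints at [-1.314, 0.276, -0.026, 1.268, 0, 1.467], TCP at [0.22, -0.585, 0.231] pointing down, gripper open.
Joint ranges: [-3.12, 3.12], [-0.85, 1.88], [-1.08, 1.24], [-1.95, 2.15], [-1.57, 1.53], [-3.14, 3.14]. Speed limits (rad/s): [2.57, 2.57, 3.14, 3.14, 3.14, 3.14].

INTERFACE

Orientations are given as [roll, pitch, yaw] about the fixed x, y, z axes, in that order (R = Rz(yaw) Ry(pitch) Rx(roll)).
In Python, from rig import r gives the robot as it stands. The module is installed in compiled form; this text tells all that it offers.
- The arm moves only by the tool play_rows, never from a script. Its argument "rows" is a list of rows, each a list of 5 numbers: the opening, from -1 (shut) to 1 (fully open), then the shift along the world's x, y, z in units of 0.25 m (1.0 is 0.25 m), then the turn about the world's z in units of pi rad (1.0 is pi rad). In form: [[claw, dx, dy, dz, turn], ...]. A call has 1 to 5 rows; each row is the pose to reach, as a shift and turn from the pose commanded when the call began, turning the shorter way round; what a row does not reach only later rows make up. A row lasts 1/8 s, in which the tool goes at most 62.5 mm and 10.7 degrees, less where a joint would pass 70% of its speed; a pose out of reach is approached as far as the arm can. A call with a number of a shift or a turn outside -1 to 1 is refused whole. A call with a gripper value outside its range is refused whole. The fingers move at their own pace and stop on an object; "grip_force" is the grip in N (left out, the last holds). Time passes only in rows, so rows that repeat a pose let the fingers close. It gives the time, the measured TCP pose, the force, the opening and the grip force at its end, in the units of the state.
- r.sense(): the state, without advancing time (a new reading comes with each control period).
- r.snapshot(name): name is "side" or "top"; returns the picture (480x640x3 uint8, blue, green, red); there is no depth.
- r.camera_params(name): a dict with "fx", "fy", "cx", "cy" (pixels), "D" ([k1, k2, p1, p2, k3] as OpenCV has them; the pictures are not rectified), "origin" and "attitude" of the camera in the world. Camera axes: x right, y down, z forward; pixel columns grow to the right and rows downward; lengths in m; the calibration is good to about 2 mm. A picture is of the moment at which its call begins. camera_params takes no time and is no camera call.
- r.sign_off(): hands the job in; it is judged then, once.
The state is a dict: "clock": time; "joint_positions": joint angles; "dq": joint speeds; "joint_efforts": joint torques, N m; "eef_pos": TCP position; "tool_rot": TCP orientation; "ft_force": force on the tool from outside, world axes, zero at the start; "torque": the same for the moment, N m; "opening": opening from 0.0 (shut) to 1.0 (fully open); "grasp_force": force on a finger pad.
Only numpy, scipy, OpenCV 4.12 (cv2) and the standard library are available. Lean on these libraries where they do the work, as an engineer would, in place of code of your own. Each camera call takes 0.05 s, during which the arm holds its last target. There are 200 camera calls.

TASK

Pick the pewter altimeter bezel off its rubber-topped pad by the bar handle, lift it over the clear-lidded switch guard and bring it to the altimeter on the other side. Finish while still holding it in the gripper, level and still, about a centimetre above the tips of the altimeter's two brass studs, with its two lug holes right over the studs (either way round), ready to be lowered on. Touch neither the guard nor the altimeter with anything, and leave the other things on the cart as they are.

Things in the scene. Friction and masses are not known exactly. Their poses are not given: they have to be found in the camera images.
- bezel: Dull pewter bezel, about 0.18 kg, loose, flat on the pad. Origin: centre of the underside, z up. Plate 100 (x) x 84 (y) x 6 mm with a round 60 mm opening and a low ring up to z = 14 mm; two 8 mm lug holes at x = +-40 mm, y = 0. An aluminium bar handle runs along y over its centre. A half turn about z fits the same.
- bezel_bar (a point): Centre of the bezel's bar handle, 43 mm above the bezel's underside; axes as the bezel's. The bar is 14 mm wide (x), 14 mm high and 82 mm long (y), on a post at each end, with 66 mm of clear bar between the posts.
- pad: Fixed blue block with a black rubber top, 140 (x) x 120 (y) mm, 28 mm high, on which the bezel lies at the start. Origin: centre of the underside. It stands on one side of the guard (left or right), the altimeter on the other.
- altimeter: Fixed altimeter, face up in a light grey mount 124 (x) x 108 (y) x 36 mm high, black round dial with white marks, top at z = 40 mm. Origin: centre of the underside, z up. Two brass studs, 5 mm thick, stand on its x axis at x = +-40 mm, tips at z = 48 mm. The bezel belongs over it with its own x axis along this x axis (either way round).
- stud_tips (a point): Point midway between the two stud tips of the altimeter, 48 mm above the cart top; axes as the altimeter's.
- guard: Fixed light grey box with a row of rocker switches under a clear polycarbonate hinged lid. 280 (x) x 120 (y) mm; the lid's top is 76 mm up, and a black lid knob near its front (-x) end rises to about 115 mm at most. Origin: centre of the underside. It stands between the pad and the altimeter. Do not touch.
- plunger: Bystander: loose aluminium plunger standing upright on its red rubber tip, 42 mm across, 98 mm tall. Origin: centre of the underside.
- screwdriver: Bystander: loose screwdriver, 190 mm long, lying along its x axis.
- mug: Bystander: loose blue mug, 80 mm across, 90 mm tall. Origin: centre of the underside.
- pull_knob (a joint): Bystander: yellow pull knob, m pulled up; 0 is fully in, as at the start.
- pull_knob_top (a point): Top of the yellow pull knob, 36 mm across, on a grey block 80 mm square.
- landing_switch (a joint): Bystander: chrome landing light switch lever, rad; its value at the start is to stay.
- landing_switch_tip (a point): Tip of the chrome lever, on a grey block.
Things that resemble listed ones, but are neither listed nor needed, are in the scene too. Several things have the shape of the pad; the one meant has the colours described above. Several things have the shape of the altimeter; the one meant has the colours described above.

How it is judged:
By the outcome, as a careful person would: the job done as asked, in the order asked, and still so for the second after the job is handed in, while the arm keeps its last pose, push and grip.
It also fails if it takes over 48 s, if anything falls off the work surface, if the arm or the gripper's body presses on something with over 40 N, if the wrist force passes 120 N, or if a joint passes its speed limit or range.

## Working session

There is one attempt and no reset: what is moved stays moved. The work goes in short steps, Python scripts to look and compute and a tool call to move; the robot and the scene stay as the last step left them, time stands still between calls to the robot, and variables do not carry over. Pictures are saved under pics/ and viewed, at most 10 in all, crops included, and the job is handed in when it is done.

Besides the shell and the picture viewer there is one more tool, called after "Call:" as a command line: name --pt "numbers of a row" for each row, then --argument value for the rest. play_rows: Moves the arm, as the interface text tells. Its arguments: {"type":"object","properties":{"rows":{"type":"array"},"grip_force":{"type":"number"}},"required":["rows"]}

```bash
mkdir -p pics
python3 - <<'E'
from rig import r
import cv2
for n in("side","top"):
    cv2.imwrite(f"pics/{n}0.png",r.snapshot(n)); print(n,r.camera_params(n))
print(r.sense())
E
```

```text
side {'fx': 605.0556811104804, 'fy': 605.0556811104804, 'cx': 318.39866207117063, 'cy': 249.1839129423486, 'D': array([0.03045244, 0.        , 0.        , 0.        , 0.        ]), 'origin': array([0.31375112, 1.23760997, 0.92327157]), 'attitude': array([-2.16967079, -0.02150034, -2.95486665])}
top {'fx': 454.0588949172252, 'fy': 454.0588949172252, 'cx': 320.199750348644, 'cy': 244.37248639999015, 'D': array([0.03564311, 0.        , 0.        , 0.        , 0.        ]), 'origin': array([0.36408776, 0.02375296, 1.19172169]), 'attitude': array([-2.98427564e+00, -2.33673598e-03, -1.55343618e+00])}
{'clock': 0.1, 'joint_positions': array([-1.31440776e+00,  2.77053627e-01, -2.77646349e-02,  1.26803302e+00,
       -9.19864576e-06,  1.46739168e+00]), 'dq': array([-0.00114781,  0.00111039,  0.00289336, -0.00027016,  0.00042148,
        0.00205035]), 'joint_efforts': array([-3.60260037e-05, -4.46707106e+01,  2.96128893e+01,  8.42830399e-03,
       -3.90227524e-05,  2.50221859e-06]), 'eef_pos': array([ 0.21985002, -0.58427758,  0.23026375]), 'tool_rot': array([-3.13954773e+00, -2.02963791e-04,  3.59793013e-01]), 'ft_force': array([-0.23196781, -0.05695551, -0.56900624]), 'torque': array([-0.00783559, -0.0393936 ,  0.05695974]), 'grasp_force': 0.0, 'opening': 0.9977664174095816}
```

View pics/top0.png

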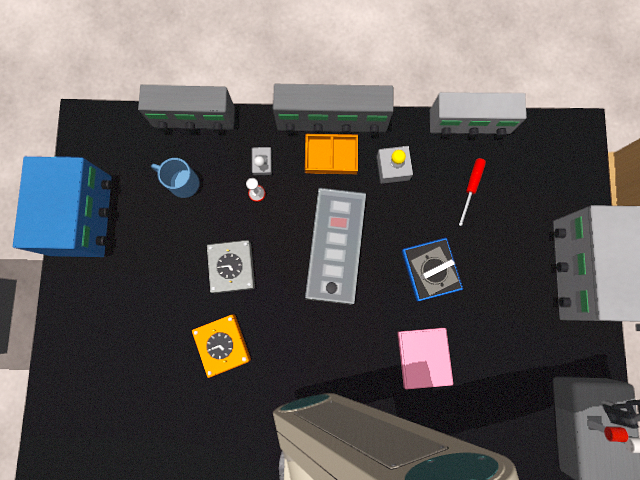

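View pics/side0.png

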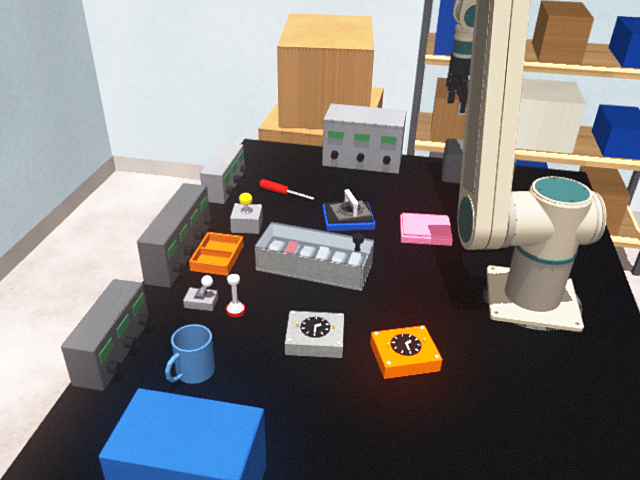

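Top view: the arm is at the bottom, with +x up and +y left. The bezel, with its white bar, lies on the blue pad at (433,268). The pink block at (425,357) is a decoy pad. The light grey altimeter is at (231,266) and the orange decoy at (220,345). The guard is at (336,246), with its black knob at (331,288).
Side view: bezel (350,207), grey altimeter (315,332), orange decoy (406,350), guard (314,255).

Candidates: the pad could be blue (433,268) or pink (425,357), and I choose blue. The altimeter could be grey (231,266) or orange (220,345), and I choose grey. I'll check both choices in one close crop.

Run:
```python
import cv2,numpy as np
t=cv2.imread("pics/top0.png");s=cv2.imread("pics/side0.png")
def c(im,x,y,w=80,h=60): return cv2.resize(im[y-h//2:y+h//2,x-w//2:x+w//2],(400,300),interpolation=cv2.INTER_CUBIC)
cv2.imwrite("pics/crop0.png",np.vstack([np.hstack([c(t,433,268),c(t,231,266)]),np.hstack([c(s,350,208),c(s,315,332)])]))
```

```text
(no output)
```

View pics/crop0.png

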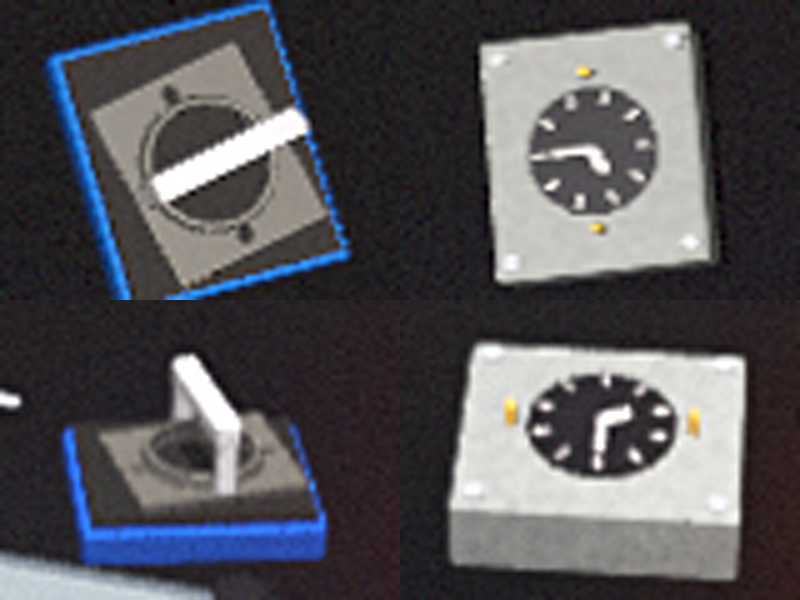

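Crop: the bezel lies on the blue-edged pad with a black top. Its bar runs from about (425,276) to (452,262), and its lug holes are at (427,257) and (442,285). The grey altimeter has brass studs at top-view pixels (228,250) and (231,282). Both choices match the description.

```bash
cat > h.py <<'E'
import cv2,numpy as np
from scipy.spatial.transform import Rotation as Ro
from rig import r
P={n:r.camera_params(n) for n in("side","top")}
def ray(n,p):
    c=P[n];K=np.array([[c["fx"],0,c["cx"]],[0,c["fy"],c["cy"]],[0,0,1]])
    u=cv2.undistortPoints(np.array([[p]],float),K,c["D"])[0,0]
    d=Ro.from_euler("xyz",c["attitude"]).apply([u[0],u[1],1]);return np.array(c["origin"]),d/np.linalg.norm(d)
def plane(n,p,z):
    o,d=ray(n,p);return o+d*(z-o[2])/d[2]
def tri(ps,pt):
    o1,d1=ray("side",ps);o2,d2=ray("top",pt)
    s=np.linalg.lstsq(np.c_[d1,-d2],o2-o1,rcond=None)[0]
    a,b=o1+s[0]*d1,o2+s[1]*d2;return (a+b)/2,1e3*np.linalg.norm(a-b)
def proj(n,X):
    c=P[n];K=np.array([[c["fx"],0,c["cx"]],[0,c["fy"],c["cy"]],[0,0,1]])
    R=Ro.from_euler("xyz",c["attitude"]).as_matrix().T
    return cv2.projectPoints(np.atleast_2d(X).astype(float),cv2.Rodrigues(R)[0],-R@c["origin"],K,c["D"])[0][:,0]
def blobs(m,box,amin=2):
    x0,y0,x1,y1=box;k=np.zeros_like(m,np.uint8);k[y0:y1,x0:x1]=(m[y0:y1,x0:x1]>0)
    n,l,s,c=cv2.connectedComponentsWithStats(k,connectivity=8)
    return [(c[i],s[i,4],np.argwhere(l==i)[:,::-1]) for i in range(1,n) if s[i,4]>=amin]
E
cat > m1.py <<'E'
from h import *
np.set_printoptions(precision=4,suppress=True)
I={"top":cv2.imread("pics/top0.png"),"side":cv2.imread("pics/side0.png")}
S={};D={};B={}
for n,box in(("top",(205,238,257,295)),("side",(282,308,348,345))):
    im=I[n].astype(int);w=np.clip(np.minimum(im[...,2],im[...,1])-im[...,0]-25,0,None)
    S[n]=[]
    for c,a,p in blobs(w,box,3):
        ww=w[p[:,1],p[:,0]];S[n].append((p*ww[:,None]).sum(0)/ww.sum())
        print(n,"stud",S[n][-1],a,p.min(0),p.max(0))
    g=(cv2.cvtColor(I[n],cv2.COLOR_BGR2GRAY)<95)
    cs=max(blobs(g,(box[0]+10,box[1]+6,box[2]-10,box[3]-10),100),key=lambda b:b[1])
    k=np.zeros(g.shape,np.uint8);k[cs[2][:,1],cs[2][:,0]]=1
    h=cv2.convexHull(cs[2].astype(np.float32));e=cv2.fitEllipse(h);D[n]=e[0];print(n,"dial",e)
for n,box in(("top",(405,240,462,300)),("side",(325,185,375,230))):
    g=cv2.cvtColor(I[n],cv2.COLOR_BGR2GRAY)
    for th in(170,215):
        b=max(blobs(g>th,box,5),key=lambda b:b[1]);rc=cv2.minAreaRect(b[2].astype(np.float32))
        print(n,"bar",th,b[1],b[0],rc);print(cv2.boxPoints(rc).tolist())
print("dial3d",tri(D["side"],D["top"]), [plane(n,D[n],.04) for n in D])
E
python3 m1.py
```

```text
top stud [227.2479 249.8366] 7 [226 249] [228 251]
top stud [230.     281.0257] 5 [229 280] [231 282]
top dial ((229.20872497558594, 265.7303161621094), (24.209556579589844, 25.051725387573242), 35.6226806640625)
side stud [296.5296 323.7589] 14 [296 321] [298 327]
side stud [333.419  325.7944] 11 [332 324] [334 328]
side dial ((314.6797790527344, 326.81488037109375), (19.905254364013672, 29.095569610595703), 91.64261627197266)
top bar 170 181 [438.4696 268.4972] ((438.4000549316406, 268.300048828125), (6.260990142822266, 32.64659118652344), 63.43495178222656)
[[422.4000549316406, 272.800048828125], [451.6000671386719, 258.2000732421875], [454.4000549316406, 263.800048828125], [425.2000427246094, 278.4000244140625]]
top bar 215 171 [438.4211 268.5497] ((438.50006103515625, 268.5000305175781), (4.919349670410156, 31.752164840698242), 63.43495178222656)
[[423.2000427246094, 273.4000244140625], [451.6000671386719, 259.20001220703125], [453.8000793457031, 263.60003662109375], [425.4000549316406, 277.800048828125]]
side bar 170 134 [352.1642 200.9925] ((352.8617248535156, 201.85244750976562), (28.786619186401367, 8.377275466918945), 70.82099914550781)
[[344.1770935058594, 189.63406372070312], [352.0893859863281, 186.8819580078125], [361.5463562011719, 214.07083129882812], [353.6340637207031, 216.82293701171875]]
side bar 215 81 [351.1852 196.9753] ((351.2307434082031, 196.8461456298828), (18.30510711669922, 4.4376020431518555), 56.3099365234375)
[[344.3076477050781, 190.46153259277344], [347.9999694824219, 187.99998474121094], [358.1538391113281, 203.2307586669922], [354.4615173339844, 205.6923065185547]]
dial3d (array([0.4881, 0.2554, 0.037 ]), np.float64(0.1925006513431913)) [array([0.4877, 0.2547, 0.04  ]), array([0.4876, 0.2587, 0.04  ])]
```

```bash
cat > m2.py <<'E'
from h import *
np.set_printoptions(precision=4,suppress=True)
b,e=tri((351.2,196.9),(438.45,268.45));print("bar top",b,e)
ps=[plane("top",p,b[2]) for p in((424.3,275.6),(452.7,261.4))];d=ps[1]-ps[0];print("bar len",np.linalg.norm(d),"bar dir",np.arctan2(d[1],d[0]))
h=[plane("top",p,.034) for p in((427.2,257),(442.2,284.6))];d=h[1]-h[0];print("lugs",h,np.linalg.norm(d),np.arctan2(d[1],d[0]))
t=[(227.25,249.84),(230.,281.03)];s=[(296.53,323.76),(333.42,325.79)]
# studs: mean (z mid stud)
for a in t:
    for c in s: print("stud",tri(c,a))
p=[plane("top",a,.044) for a in t];d=p[0]-p[1];print("stud dir top",np.linalg.norm(d),np.arctan2(d[1],d[0]),(p[0]+p[1])/2)
p=[plane("side",a,.044) for a in s];d=p[0]-p[1];print("stud dir side",np.linalg.norm(d),np.arctan2(d[1],d[0]),(p[0]+p[1])/2)
print("guard corners",[plane("top",p,.076)[:2] for p in((320,189),(366,193),(355,303),(306,298))],"knob",plane("top",(331,287),.115))
E
python3 m2.py; python3 -c "
from rig import r;print(r.sense()['joint_positions'])"
```

```text
bar top [ 0.4854 -0.2683  0.0747] 1.9976327974349202
bar len 0.07942955933910317 bar dir -1.0939242951050088
lugs [array([ 0.5198, -0.2509,  0.034 ]), array([ 0.4498, -0.2874,  0.034 ])] 0.07896645424685778 -2.660882971030328
stud (array([0.5278, 0.261 , 0.0434]), np.float64(0.3597195623284128))
stud (array([0.4862, 0.2573, 0.0547]), np.float64(79.52583808130201))
stud (array([0.4883, 0.2566, 0.0402]), np.float64(79.33787216967096))
stud (array([0.4482, 0.2502, 0.043 ]), np.float64(0.8974701059022837))
stud dir top 0.08004532969524317 0.13642400506730196 [0.4882 0.2555 0.044 ]
stud dir side 0.08052498600808371 0.12868038486915984 [0.4875 0.2565 0.044 ]
guard corners [array([0.6832, 0.0272]), array([ 0.6748, -0.0894]), array([ 0.398 , -0.0631]), array([0.408 , 0.0566])] knob [ 0.4333 -0.0031  0.115 ]
[-1.31440776e+00  2.77053627e-01 -2.77646349e-02  1.26803302e+00
 -9.19864576e-06  1.46739168e+00]
```

Measured positions:

| Item | Position (m) | Yaw (rad) |
|---|---|---|
| Bezel | centre (0.485, -0.2688), bar top z ≈ 0.075 | 0.479 |
| Altimeter | centre (0.488, 0.256) | 0.132 |

For the grasp I turn +1.689 rad (0.5376 units) and shift (+0.265, +0.316).

Call:
play_rows --pt "1 0.1 0.12 0 0.055" --pt "1 0.2 0.25 0 0.11" --pt "1 0.32 0.38 0 0.165" --pt "1 0.44 0.51 0 0.22" --pt "1 0.53 0.63 0 0.27" --grip_force 60

```text
clock: 0.72
eef_pos: [0.3533, -0.4259, 0.2308]
tool_rot: [-3.141, -0.001, 1.214]
ft_force: [0.1, -0.1, -0.0]
opening: 0.999
grasp_force: 0.0
```

Call:
play_rows --pt "1 0.13 0.15 0 0.055" --pt "1 0.26 0.31 0 0.11" --pt "1 0.37 0.45 -0.05 0.165" --pt "1 0.47 0.57 -0.15 0.22" --pt "1 0.53 0.635 -0.25 0.2676"

```text
clock: 1.35
eef_pos: [0.4858, -0.2669, 0.1679]
tool_rot: [3.142, -0.0, 2.056]
ft_force: [0.7, -0.1, -0.7]
opening: 0.998
grasp_force: 0.0
```

Call:
play_rows --pt "1 0 0 0 0" --pt "1 0 0 0 0" --pt "1 0 0 0 0" --pt "1 0 0 0 0"

```text
clock: 1.85
eef_pos: [0.4852, -0.2698, 0.1698]
tool_rot: [3.141, 0.002, 2.047]
ft_force: [-0.4, 0.1, -0.5]
opening: 0.997
grasp_force: 0.0
```

Run:
```python
from h import *
s=r.snapshot("side");t=r.snapshot("top")
c=lambda im,x,y:cv2.resize(im[y-60:y+60,x-53:x+53],(400,450),interpolation=cv2.INTER_CUBIC)
cv2.imwrite("pics/hover.png",np.hstack([c(s,350,190),c(t,435,265)]))
```

```text
(no output)
```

View pics/hover.png

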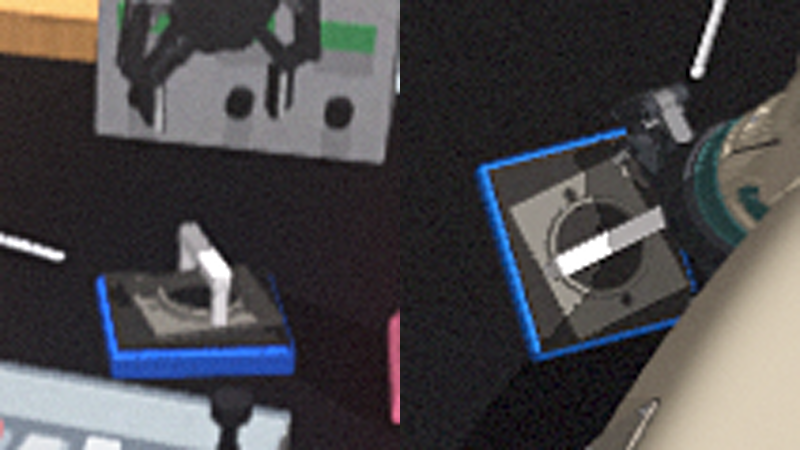

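The open fingers sit above the bar and straddle it. In the crop they are at about x 150 and x 280, with the bar at about x 206. I'll descend now.

Call:
play_rows --pt "1 0 0 -0.1 0" --pt "1 0 0 -0.22 0" --pt "1 0 0 -0.34 0" --pt "1 0 0 -0.43 0" --pt "1 0 0 -0.475 0"

```text
clock: 2.58
eef_pos: [0.4842, -0.2684, 0.0489]
tool_rot: [-3.141, -0.002, 2.048]
ft_force: [-1.2, 1.1, 0.8]
opening: 0.998
grasp_force: 0.0
```

Call:
play_rows --pt "1 0 0 0 0" --pt "1 0 0 0 0" --pt "1 0 0 0 0"

```text
clock: 2.95
eef_pos: [0.4859, -0.2693, 0.0512]
tool_rot: [3.141, 0.002, 2.049]
ft_force: [-0.0, 0.2, 0.3]
opening: 0.998
grasp_force: 0.0
```

Call:
play_rows --pt "-1 0 0 0 0" --pt "-1 0 0 0 0" --pt "-1 0 0 0 0" --pt "-1 0 0 0 0" --pt "-1 0 0 0 0" --grip_force 70

```text
clock: 3.58
eef_pos: [0.4853, -0.2688, 0.0503]
tool_rot: [3.141, 0.0, 2.049]
ft_force: [-0.5, 0.8, 0.7]
opening: 0.154
grasp_force: 68.6
```

Call:
play_rows --pt "-1 0 0 0 0" --pt "-1 0 0 0 0" --pt "-1 0 0 0 0" --pt "-1 0 0 0 0" --pt "-1 0 0 0 0"

```text
clock: 4.2
eef_pos: [0.4854, -0.2688, 0.0503]
tool_rot: [3.141, 0.0, 2.049]
ft_force: [0.3, 1.0, 3.6]
opening: 0.147
grasp_force: 68.8
```

Call:
play_rows --pt "-1 0 0 0.05 0" --pt "-1 0 0 0.12 0" --pt "-1 0 0 0.22 0" --pt "-1 0 0 0.34 0" --pt "-1 0 0 0.46 0"

```text
clock: 4.82
eef_pos: [0.4847, -0.2686, 0.1667]
tool_rot: [-3.141, 0.0, 2.049]
ft_force: [-0.6, -0.5, -1.1]
opening: 0.149
grasp_force: 68.3
```

Call:
play_rows --pt "-1 0 0 0.12 0" --pt "-1 0 0 0.22 0" --pt "-1 0 0 0.3 0" --pt "-1 0 0 0.34 0" --pt "-1 0 0 0.34 0"

```text
clock: 5.45
eef_pos: [0.4852, -0.269, 0.251]
tool_rot: [3.141, 0.001, 2.049]
ft_force: [0.5, -0.2, -1.9]
opening: 0.151
grasp_force: 68.3
```

Call:
play_rows --pt "-1 0 0 0 0" --pt "-1 0 0 0 0" --pt "-1 0 0 0 0"

```text
clock: 5.82
eef_pos: [0.4847, -0.2685, 0.2493]
tool_rot: [-3.141, -0.001, 2.049]
ft_force: [-0.5, 0.1, -1.9]
opening: 0.149
grasp_force: 68.3
```

Run:
```python
from h import *
s=r.snapshot("side");t=r.snapshot("top")
cv2.imwrite("pics/lift_s.png",s);cv2.imwrite("pics/lift_t.png",t)
q=proj("side",[.485,-.269,.24])[0].astype(int);q2=proj("top",[.485,-.269,.24])[0].astype(int);print(q,q2)
c=lambda im,x,y:cv2.resize(im[y-60:y+60,x-53:x+53],(400,450),interpolation=cv2.INTER_CUBIC)
cv2.imwrite("pics/lift.png",np.hstack([c(s,*q),c(t,*q2)]));print(r.sense()["ft_force"],r.sense()["torque"])
```

```text
[354 143] [459 260]
[ 0.42252333  0.21377584 -1.73456934] [-0.01292118 -0.0097973  -0.00851321]
```

View pics/lift.png

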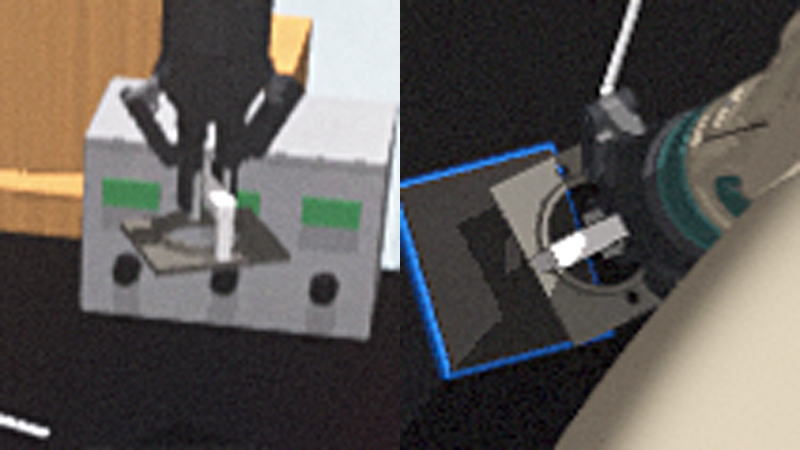

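The bezel is lifted level and held mid-bar, with its lug holes at about (560,170) and (632,297) in the crop. Next I carry it over the guard.

Call:
play_rows --pt "-1 0 0.06 0 0" --pt "-1 0 0.16 0 -0.01" --pt "-1 0 0.3 0 -0.02" --pt "-1 0 0.44 0 -0.03" --pt "-1 0 0.58 0 -0.04"

```text
clock: 6.55
eef_pos: [0.4847, -0.1217, 0.2501]
tool_rot: [3.141, -0.0, 1.922]
ft_force: [0.1, -0.9, -1.2]
opening: 0.151
grasp_force: 68.4
```

Call:
play_rows --pt "-1 0 0.14 0 -0.01" --pt "-1 0 0.28 0 -0.02" --pt "-1 0 0.42 0 -0.03" --pt "-1 0 0.56 0 -0.04" --pt "-1 0.01 0.7 0 -0.05"

```text
clock: 7.18
eef_pos: [0.4867, 0.0532, 0.2502]
tool_rot: [3.141, -0.0, 1.765]
ft_force: [0.6, 0.3, -0.7]
opening: 0.148
grasp_force: 68.4
```

Call:
play_rows --pt "-1 0 0.14 0 -0.005" --pt "-1 0 0.28 0 -0.01" --pt "-1 0 0.42 0 -0.015" --pt "-1 0 0.54 0 -0.018" --pt "-1 0 0.64 0 -0.02"

```text
clock: 7.8
eef_pos: [0.4865, 0.2131, 0.2501]
tool_rot: [-3.141, -0.0, 1.704]
ft_force: [1.2, -0.4, -1.2]
opening: 0.153
grasp_force: 68.4
```

Call:
play_rows --pt "-1 0 0.08 0 0" --pt "-1 0 0.14 0 0" --pt "-1 0 0.18 0 0" --pt "-1 0 0.18 0 0" --pt "-1 0 0.18 0 0"

```text
clock: 8.43
eef_pos: [0.4875, 0.2558, 0.25]
tool_rot: [-3.141, 0.0, 1.703]
ft_force: [-0.7, 0.5, -1.8]
opening: 0.148
grasp_force: 68.4
```

Call:
play_rows --pt "-1 0 0 0 0" --pt "-1 0 0 0 0"

```text
clock: 8.68
eef_pos: [0.4876, 0.2558, 0.2501]
tool_rot: [-3.142, 0.0, 1.702]
ft_force: [-0.1, 0.1, -1.3]
opening: 0.151
grasp_force: 68.4
```

Call:
play_rows --pt "-1 0 0 -0.12 0" --pt "-1 0 0 -0.27 0" --pt "-1 0 0 -0.42 0" --pt "-1 0 0 -0.52 0" --pt "-1 0 0 -0.56 0"

```text
clock: 9.3
eef_pos: [0.4863, 0.2556, 0.1083]
tool_rot: [-3.138, 0.001, 1.703]
ft_force: [-0.2, -0.0, -1.9]
opening: 0.151
grasp_force: 68.3
```

Call:
play_rows --pt "-1 0 0 0 0" --pt "-1 0 0 0 0" --pt "-1 0 0 0 0" --pt "-1 0 0 0 0"

```text
clock: 9.8
eef_pos: [0.4881, 0.2565, 0.1109]
tool_rot: [3.14, -0.0, 1.703]
ft_force: [-0.5, -0.1, -2.2]
opening: 0.152
grasp_force: 68.3
```

Run:
```python
from h import *
s=r.snapshot("side");t=r.snapshot("top")
cv2.imwrite("pics/mid_s.png",s);cv2.imwrite("pics/mid_t.png",t)
q=proj("side",[.488,.256,.08])[0].astype(int);q2=proj("top",[.488,.256,.08])[0].astype(int);print(q,q2)
c=lambda im,x,y:cv2.resize(im[y-40:y+40,x-40:x+40],(400,400),interpolation=cv2.INTER_CUBIC)
cv2.imwrite("pics/mid.png",np.hstack([c(s,*q),c(t,*q2)]));print(r.sense()["eef_pos"],r.sense()["tool_rot"])
```

```text
[315 311] [225 263]
[0.48781091 0.25638963 0.11052367] [ 3.14080785e+00 -1.76355305e-04  1.70315813e+00]
```

View pics/mid.png

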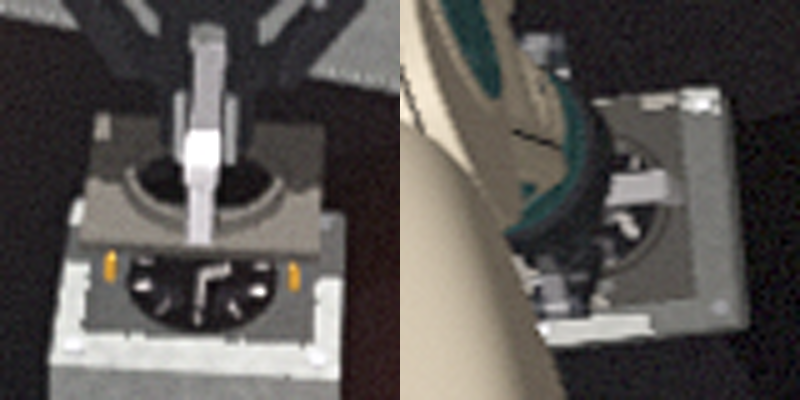

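Mid-descent: in the side crop the bezel sits squarely above the altimeter. The plate's near edge runs from (80,243) to (322,257), with the studs at (111,266) and (294,276). In the top view the arm hides about half of it. I'll go down to final height and then measure closely.

Call:
play_rows --pt "-1 0 0 -0.02 0" --pt "-1 0 0 -0.05 0" --pt "-1 0 0 -0.08 0" --pt "-1 0 0 -0.105 0" --pt "-1 0 0 -0.12 0"

```text
clock: 10.52
eef_pos: [0.4871, 0.2561, 0.0793]
tool_rot: [-3.141, 0.0, 1.703]
ft_force: [-1.2, -0.6, -1.9]
opening: 0.155
grasp_force: 68.4
```

Call:
play_rows --pt "-1 0 0 0 0" --pt "-1 0 0 0 0" --pt "-1 0 0 0 0" --pt "-1 0 0 0 0" --pt "-1 0 0 0 0"

```text
clock: 11.15
eef_pos: [0.4876, 0.2563, 0.0802]
tool_rot: [3.141, -0.0, 1.703]
ft_force: [-0.6, 0.3, -1.9]
opening: 0.152
grasp_force: 68.4
```

Run:
```python
from h import *
S=[r.snapshot("side").astype(float) for _ in range(8)];T=[r.snapshot("top").astype(float) for _ in range(8)]
s=np.mean(S,0).astype(np.uint8);t=np.mean(T,0).astype(np.uint8)
cv2.imwrite("pics/fin_s.png",s);cv2.imwrite("pics/fin_t.png",t)
c=lambda im,x,y:cv2.resize(im[y-30:y+30,x-33:x+33],(400,364),interpolation=cv2.INTER_LANCZOS4)
cv2.imwrite("pics/fin.png",np.hstack([c(s,315,318),c(t,229,265)]));a=r.sense();print(a["eef_pos"],a["tool_rot"])
```

```text
[0.48754839 0.25627555 0.08006974] [ 3.14158318e+00 -6.90031587e-06  1.70312906e+00]
```

View pics/fin.png

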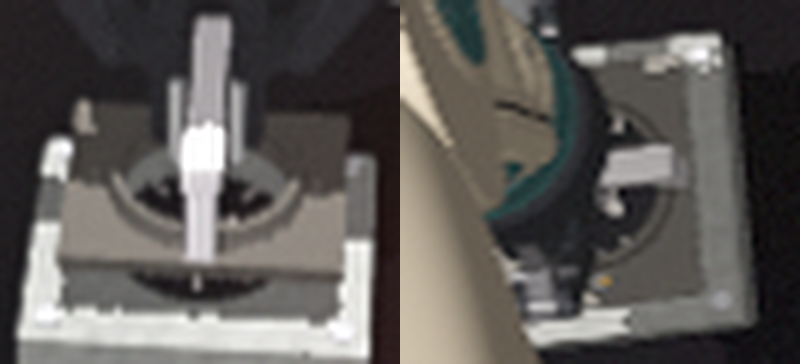

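Final height: the bezel is level over the mount. In the top crop the -x stud's brass shows through its lug hole at (605,281), which is about pixel (229.5,281). That matches the stud position measured at the start. I'll check centring by edge measurement, comparing plate edges with ray-cast positions.

```bash
cat > m3.py <<'E'
from h import *
from scipy.ndimage import map_coordinates
np.set_printoptions(precision=2,suppress=True,linewidth=150)
def edge(f,n,C,yaw,z,hx,hy,side,ts,w=.009):
    """gradient peaks across one plate edge, found along world-plane lines; mm outward from expected edge"""
    g=cv2.cvtColor(cv2.imread(f),cv2.COLOR_BGR2GRAY).astype(float)
    R=np.array([[np.cos(yaw),-np.sin(yaw)],[np.sin(yaw),np.cos(yaw)]])
    d={"+x":(1,0),"-x":(-1,0),"+y":(0,1),"-y":(0,-1)}[side];d=np.array(d,float);t=np.array([-d[1],d[0]])
    H=hx if d[0] else hy;L=hy if d[0] else hx;u=np.linspace(-w,w,73);out=[]
    for k in ts:
        a=C[:2]+((d*(H+u[:,None])+t*k*L)@R.T);p=proj(n,np.c_[a,np.full(len(u),z)])
        v=map_coordinates(g,[p[:,1],p[:,0]],order=1);gr=np.convolve(np.abs(np.gradient(v)),np.ones(9)/9,"same")
        gr[:5]=gr[-5:]=0;i=gr.argmax();q=gr[max(i-8,0):i+9];out.append(((u[max(i-8,0):i+9]*q).sum()/q.sum()*1e3,gr[i]))
    return np.array(out)
if __name__=="__main__":
    A=np.array([.488,.256]);C=np.array([.4876,.2563]);U=.058;ts=np.linspace(-.85,.85,12)
    for n in("side","top"):
        print(n,"ALTIMETER mount top z=.036 (before)")
        for s in("+x","-x","+y","-y"):
            print(s,edge(f"pics/{n}0.png",n,A,.132,.036,.062,.054,s,ts).T)
    for n,s,z in(("side","+x",U+.006),("side","-x",U+.006),("side","+y",U),("side","-y",U+.006),("top","-y",U),("top","-x",U)):
        print("BEZEL",n,s);print(edge(f"pics/fin_{n[0]}.png",n,C,.1323,z,.05,.042,s,ts).T)
    for n in("side","top"): print(n,"hole centres",proj(n,[[*(C+k*.04*np.array([np.cos(.132),np.sin(.132)])),.061] for k in(1,-1)]))
    t=cv2.imread("pics/fin_t.png").astype(int);w=np.clip(np.minimum(t[...,2],t[...,1])-t[...,0]-8,0,99);print(w[276:288,222:238])
E
python3 m3.py
```

```text
side ALTIMETER mount top z=.036 (before)
+x [[-1.93 -0.69 -1.37 -0.71 -0.82 -1.53 -0.87 -1.04 -1.65 -0.65 -1.36 -0.66]
 [10.96 13.32 13.05 10.49 14.3  12.39 11.18 14.22 11.2  13.96 13.81 11.55]]
-x [[-0.13 -0.4  -0.45 -0.57 -0.54  0.45  0.44  0.61  0.53  0.42  0.28  0.1 ]
 [16.59 16.55 16.7  14.92 12.5  11.37 11.44 13.7  15.96 16.15 16.15 17.05]]
+y [[1.26 0.85 2.43 1.78 1.09 0.76 2.43 1.91 1.25 0.78 2.42 1.96]
 [5.17 4.02 4.44 5.85 5.26 4.61 4.44 5.28 5.25 4.6  3.9  5.26]]
-y [[ 0.05 -0.2  -1.38  0.91  0.21  0.   -1.23 -1.8   1.24 -0.09 -0.18 -1.3 ]
 [10.59  6.74  7.3   6.71  7.82  7.02  6.71  6.67  7.86  6.86  6.82  8.77]]
top ALTIMETER mount top z=.036 (before)
+x [[-1.31 -0.33 -1.73 -1.   -0.21 -1.52 -0.75 -0.17 -1.32 -0.53 -0.21 -1.12]
 [10.58 10.66  8.3  10.25  9.58  9.33 10.24  9.22 10.14 10.65  7.91 10.71]]
-x [[ 0.67 -0.41  0.5  -0.96 -0.02  0.68 -0.67  0.39 -0.95 -0.21  0.56 -0.8 ]
 [ 9.31 11.5  10.43 11.28 10.36  8.13 11.05 10.4   8.1  11.07 10.06  9.86]]
+y [[-0.69 -0.08 -1.62 -1.02 -0.31  0.26 -1.28 -0.76 -0.03 -1.57 -1.04 -0.43]
 [13.33 12.74  9.28 11.65 15.19 10.12 11.
[... 1194 characters left out ...]
 [[296.63 317.8 ]
 [333.55 319.73]]
top hole centres [[225.62 249.09]
 [228.25 280.74]]
[[ 0  0  0  0  0  0  0  0  0  0  0  0  0  0  0  0]
 [ 0  0  0  0  0  0  0  0  0  0  0  0  0  0  0  0]
 [ 0  0  0  0  0  0  0  0  0  0  0  0  0  0  0  0]
 [ 0  0  0  0  0  0  0  0  0  0  0  0  0  0  0  0]
 [ 0  0  0  0  0  0  0  4 12  0  0  0  0  0  0  0]
 [ 0  0  0  0  0  0  3 36 41  0  0  0  0  0  0  0]
 [ 0  0  0  0  0  0  0  0  0  0  0  0  0  0  0  0]
 [ 0  0  0  0  0  0  0  0  0  0  0  0  0  0  0  0]
 [ 0  0  0  0  0  0  0  0  0  0  0  0  0  0  0  0]
 [ 0  0  0  0  0  0  0  0  0  0  0  0  0  0  0  0]
 [ 0  0  0  0  0  0  0  0  0  0  0  0  0  0  0  0]
 [ 0  0  0  0  0  0  0  0  0  0  0  0  0  0  0  0]]
```

```bash
cat > m4.py <<'E'
from m3 import *
ts=np.linspace(-.9,.9,80)
def fit(f,n,C,yaw,z,hx,hy,s,lo=-.9,hi=.9,gm=2,w=.0045):
    t=np.linspace(lo,hi,80);e=edge(f,n,C,yaw,z,hx,hy,s,t,w);k=e[:,1]>gm
    if k.sum()<12: return print(n,s,"few",k.sum())
    k&=np.abs(e[:,0]-np.median(e[k,0]))<1.6
    L=(hy if "x" in s else hx)*1e3;p=np.polyfit(t[k]*L,e[k,0],1);print(f,s,"z%.3f"%z,"off %.2f mm slope %.4f n %d sd %.2f g %.1f"%(np.polyval(p,0),p[0],k.sum(),np.std(e[k,0]-np.polyval(p,t[k]*L)),e[k,1].mean()))
A=np.array([.488,.256])
for n in("side","top"):
    for s in("+x","-x","+y","-y"): fit(f"pics/{n}0.png",n,A,.132,.036,.062,.054,s)
for tag,C,U in(("fin",np.array([.4876,.2563]),.058),("mid",np.array([.4879,.2564]),.088)):
    fs,ft=f"pics/{tag}_s.png",f"pics/{tag}_t.png"
    fit(fs,"side",C,.1323,U+.006,.05,.042,"+x");fit(fs,"side",C,.1323,U+.006,.05,.042,"-x")
    fit(fs,"side",C,.1323,U,.05,.042,"+y");fit(fs,"side",C,.1323,U+.006,.05,.042,"+y");fit(fs,"side",C,.1323,U+.006,.05,.042,"-y",gm=1)
    for z in(U,U+.006): fit(ft,"top",C,.1323,z,.05,.042,"-y",gm=1.2);fit(ft,"top",C,.1323,z,.05,.042,"-x",.4,.95,gm=1.5);fit(ft,"top",C,.1323,z,.05,.042,"+x",-.95,-.1)
E
python3 m4.py
```

```text
pics/side0.png +x z0.036 off -1.26 mm slope 0.0024 n 80 sd 0.39 g 6.5
pics/side0.png -x z0.036 off -0.00 mm slope 0.0094 n 80 sd 0.55 g 7.8
pics/side0.png +y z0.036 off 1.73 mm slope 0.0007 n 64 sd 0.69 g 2.6
pics/side0.png -y z0.036 off -0.30 mm slope -0.0057 n 58 sd 0.91 g 3.8
pics/top0.png +x z0.036 off -1.02 mm slope 0.0001 n 78 sd 0.49 g 4.9
pics/top0.png -x z0.036 off -0.29 mm slope 0.0017 n 80 sd 0.54 g 5.1
pics/top0.png +y z0.036 off -0.48 mm slope -0.0019 n 80 sd 0.51 g 6.4
pics/top0.png -y z0.036 off 0.92 mm slope -0.0003 n 79 sd 0.48 g 4.0
pics/fin_s.png +x z0.064 off -1.25 mm slope -0.0018 n 52 sd 0.62 g 4.6
pics/fin_s.png -x z0.064 off 0.71 mm slope -0.0205 n 23 sd 0.24 g 3.6
side +y few 8
pics/fin_s.png +y z0.064 off 0.44 mm slope 0.1397 n 9 sd 0.76 g 2.4
side -y few 3
pics/fin_t.png -y z0.058 off 1.03 mm slope 0.0030 n 26 sd 0.46 g 1.3
pics/fin_t.png -x z0.058 off 1.08 mm slope -0.0089 n 44 sd 0.17 g 1.9
pics/fin_t.png +x z0.058 off -0.55 mm slope -0.0331 n 9 sd 0.10 g 3.2
pics/fin_t.png -y z0.064 off 2.05 mm slope 0.0091 n 29 sd 0.49 g 1.3
pics/fin_t.png -x z0.064 off 1.50 mm slope -0.0054 n 47 sd 0.19 g 1.9
pics/fin_t.png +x z0.064 off -1.47 mm slope -0.0136 n 12 sd 0.19 g 3.3
pics/mid_s.png +x z0.094 off -0.17 mm slope 0.0209 n 28 sd 0.20 g 3.8
pics/mid_s.png -x z0.094 off 0.27 mm slope 0.0230 n 20 sd 0.16 g 3.9
pics/mid_s.png +y z0.088 off 3.28 mm slope -0.0100 n 15 sd 0.44 g 2.8
side +y few 11
side -y few 3
pics/mid_t.png -y z0.088 off 0.60 mm slope 0.0032 n 27 sd 0.42 g 1.6
pics/mid_t.png -x z0.088 off 1.55 mm slope -0.0221 n 51 sd 0.38 g 1.9
pics/mid_t.png +x z0.088 off 2.56 mm slope 0.0425 n 76 sd 0.54 g 3.4
pics/mid_t.png -y z0.094 off 1.54 mm slope 0.0016 n 30 sd 0.47 g 1.6
pics/mid_t.png -x z0.094 off 2.07 mm slope -0.0200 n 57 sd 0.39 g 1.9
pics/mid_t.png +x z0.094 off 1.14 mm slope 0.0318 n 72 sd 0.49 g 3.5
```

The edge fits agree in y and in yaw. In x, both cameras show the bezel about 0.8 mm low, so I'll nudge it +0.5 mm and let it settle.

Call:
play_rows --pt "-1 0.002 0 0 0" --pt "-1 0.002 0 0 0" --pt "-1 0.002 0 0 0" --pt "-1 0.002 0 0 0" --pt "-1 0.002 0 0 0"

```text
clock: 12.58
eef_pos: [0.488, 0.2563, 0.0801]
tool_rot: [3.142, 0.0, 1.703]
ft_force: [0.1, -0.1, -2.2]
opening: 0.15
grasp_force: 68.4
```

Call:
play_rows --pt "-1 0 0 0 0" --pt "-1 0 0 0 0" --pt "-1 0 0 0 0" --pt "-1 0 0 0 0" --pt "-1 0 0 0 0"

```text
clock: 13.2
eef_pos: [0.488, 0.2563, 0.0801]
tool_rot: [-3.142, 0.0, 1.703]
ft_force: [-0.6, 0.0, -1.4]
opening: 0.146
grasp_force: 68.4
```

Run:
```python
from h import *
s=r.snapshot("side");t=r.snapshot("top")
cv2.imwrite("pics/end.png",np.hstack([cv2.resize(s,(400,300)),cv2.resize(t,(400,300))]))
w=t.astype(int);w=np.clip(np.minimum(w[...,2],w[...,1])-w[...,0]-8,0,99);print(w[278:284,226:234])
a=r.sense();print(a["eef_pos"],a["tool_rot"],a["ft_force"],a["dq"].round(3))
```

```text
[[ 0  0  0  0  0  0  0  0]
 [ 0  0  0  0  0  0  0  0]
 [ 0  0  0  4 10  0  0  0]
 [ 0  0  3 37 37  0  0  0]
 [ 0  0  0  0  0  0  0  0]
 [ 0  0  0  0  0  0  0  0]]
[0.48805504 0.25625677 0.08007717] [ 3.14155243e+00 -1.63285397e-06  1.70311434e+00] [-0.75910247  0.51769977 -2.64736572] [ 0.    -0.     0.    -0.001  0.001 -0.002]
```

View pics/end.png

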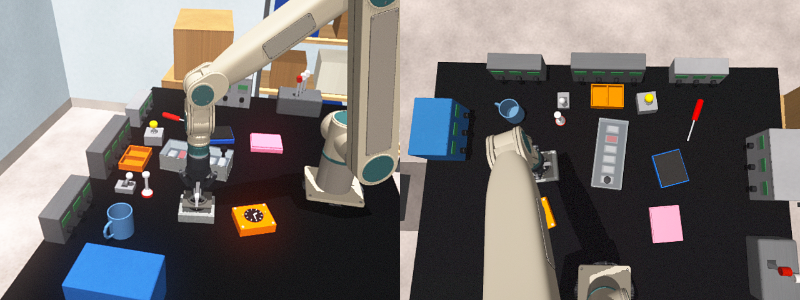

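The bezel is held level over the grey altimeter, in the side view at (196,205). Nothing else has moved: guard, mug, plunger, screwdriver and knob are where they were. The arm is still, so I'm handing in.

```bash
python3 -c "
from rig import r;print(r.sign_off())"
```

```text
the job is handed in; nothing more can be done
None
```

The job is handed in: the bezel is held level and still about 1 cm above the altimeter's stud tips, with its lug holes over the studs to within about 1 mm by camera measurement, and the last pictures show nothing else on the cart moved.

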